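# Press a bottle stopper home and hold the bottle up

## Robot

A 6-joint arm with a two-finger parallel gripper is mounted at the origin on a cart in front of the work surface, level with it; the furniture and walls round the work are solid. World frame = base frame: x ahead of the robot, y to its left, z up, the work surface at z = 0. Lengths are in m, angles in rad, forces in N, time in s.
With the tool pointing down it reaches from about 0.425 to 0.95 m from the base axis. Payload 3.5 kg.
Tool frame: the origin (TCP) lies at the very end of the fingers, on their centre line; the grasp point (between the pads) lies 19 mm behind it; z points along the fingers, y is the line along which they close (so a half turn about z gives the same grasp; the last joint's range is limited). The gripper opens to 85 mm and grips with 20 to 120 N. Pads are 22 mm wide; open, the fingers measure 114 mm over their backs; the gripper's body (76 mm by 85 mm) begins 54 mm behind the grasp point. The pads swing forward as they close: fully open they stand 13 mm farther back than shut.
Start: joints at [1.2, 0.286, 1.577, -0, 1.279, -0.15], TCP at [0.148, 0.659, 0.231] pointing down, gripper open.
Joint ranges: [-2.77, 2.77], [-0.9, 2.22], [0.21, 2.48], [-1.53, 4.67], [0.24, 2.81], [-2.84, 2.84]. Speed limits (rad/s): [2.79, 2.79, 3.14, 3.14, 3.14, 3.14].

## Interface

Orientations are given as a unit quaternion [x, y, z, w].
In Python, from plant import get_state, read_camera, sign_off, recognise gives the robot as it stands.
- The arm moves only by the tool arm_command, never from a script. Its argument "steps" is a list of rows, each an object with "translation": the shift along the tool's x, y, z scaled (see below), a list of three; "twist": the turn, a rotation vector about the tool's x, y, z scaled (see below), a list of three; "fingers": the opening, from -1 (shut) to 1 (fully open). In form: [{"translation": [x, y, z], "twist": [rx, ry, rz], "fingers": fingers}, ...]. A call has 1 to 5 rows; each row is the pose to reach, as a shift and turn from the pose commanded when the call began, along the tool's axes at that moment; what a row does not reach only later rows make up. The controller multiplies each number of a shift by 75 cm and each number of a turn by 60 degrees. A row lasts 1/8 s, in which the tool goes at most 62.5 mm and 10.7 degrees, less where a joint would pass 70% of its speed; a pose out of reach is approached as far as the arm can. A call with a number of a shift or a turn outside -1 to 1 is refused whole. A call with a gripper value outside its range is refused whole. The fingers move at their own pace and stop on an object; "grip_force" is the grip in N (left out, the last holds). Time passes only in rows, so rows that repeat a pose let the fingers close. It gives the time, the measured TCP pose, the force, the opening and the grip force at its end, in the units of the state.
- get_state(): the state, without advancing time (a new reading comes with each control period).
- read_camera(name): name is "scene" or "top" or "wrist"; returns a dict with "pixels" (400x640x3 uint8, red, green, blue), "K" (3x3 intrinsics, pixels), "R" (3x3) and "t" (3): a world point X has camera coordinates R X + t; the wrist camera has in their place "T_tool_cam" (4x4, takes a point from camera to tool coordinates, whose origin is the TCP and whose axes are the flange's). Camera axes: x right, y down, z forward; pixel columns grow to the right and rows downward; lengths in m; the calibration is good to about 2 mm. A picture is of the moment at which its call begins: read the wrist's pose just before it. There is no depth.
- sign_off(): hands the job in; it is judged then, once.
Trained networks look in a picture, given as the dict that the camera call returned (one of the last four; its "shot" number tells which), for a name from the list of things; names that differ only in an ending like _2 or _b are one class to them, and where a whole thing is asked for, a point or a joint stands for the part that bears it (a point fixed in the world has none). Each returns a list of dicts, best first, with "conf" (0 to 1); they miss things now and then, are a little off and sometimes report something else, mostly with a low value. They report only what shows in the picture. A call takes as long as a camera call. They do not tell look-alikes from the thing itself.
- recognise(picture, query): "point" ([row, column] in pixels, amid what is visible of it).
The state is a dict: "time": time; "qpos": joint angles; "dq": joint speeds; "joint_efforts": joint torques, N m; "eef_pos": TCP position; "tcp_rot": TCP orientation; "contact_force": force on the tool from outside, world axes, zero at the start; "wrist_torque": the same for the moment, N m; "opening": opening from 0.0 (shut) to 1.0 (fully open); "finger_force": force on a finger pad.
Only numpy, scipy, OpenCV 4.12 (cv2) and the standard library are available. Lean on these libraries where they do the work, as an engineer would, in place of code of your own. Each camera call takes 0.05 s, during which the arm holds its last target. There are 200 camera calls.

## Task

The bottle in the lever press still has its stopper standing proud: pull the press lever down until the stopper is fully home in the bottle neck, then ease the lever slowly back up to its rest, holding it all the way so that it does not fly back. Then take the bottle out of the press and finish holding it in the gripper, still and upright, with its foot at least 10 cm above the worktop, for inspection. Keep the bottle upright all the way and leave the other things where they are.

Things in the scene. Friction and masses are not known exactly. Their poses are not given: they have to be found in the camera images.
- press: Fixed table-top stopper press: grey base plate 180 x 130 mm, 22 mm high, steel pillar 36 mm thick at its back (x = +68 mm), grey gear housing overhead; 315 mm tall. Origin: on the worktop, x to the back of the press (away from the robot at yaw 0), y to its left, z up. The housing begins at z = 201 mm, reaches forward to x = -48 mm, is 56 mm wide; nothing is beside or in front of the bottle.
- ram_foot (a point): Centre of the underside of the ram above the bottle (press x = -30 mm, y = 0): a black foot 27 mm across on a toothed bar. It is 205 mm above the worktop with the lever at rest and goes down 45 mm per rad of lever.
- press_seat (a point): Middle of the round seat on the base, 25 mm above the worktop, where the bottle stands; a rim around it, 71 mm outside diameter, stands 4 mm above the seat, so the bottle must be lifted a little before it is drawn out to the front (-x of the press).
- press_pivot (a point): Centre of the lever's hinge, in the mid plane of the press, 255 mm above the worktop; the hinge axis is the press's y axis.
- lever (a joint): Sprung lever on the right (-y) side of the press. 0 = rest, arm pointing to -x of the press and 28 degrees upward; grows as it is pulled down. The stopper is home, and stops it, at about 1.3 rad (end stop 1.42). Handle force: about 3 N at rest, 7 N at the bottom, and 6 to 7 N more while the stopper slides in (from about 1.0 rad on). Let go, it flies back; an easy return takes 2 s or more.
- lever_handle (a point): Middle of the lever's black handle: a round sleeve 25 mm thick, 90 mm long, parallel to the press's y axis, that turns freely on its spindle. It is 150 mm from the hinge axis, 112 mm to the right (-y) of the press's mid plane, about 325 mm above the worktop at rest and 145 mm when the stopper is home. The lever arm lies 63 mm to its left.
- bottle: Small brown glass bottle standing in the press, about 0.3 kg, 110 mm tall to its lip. Origin: centre of its foot, z up. Body 56 mm across up to 52 mm, shoulder up to 72 mm, neck 26 mm across from 74 to 101 mm, lip 29 mm across from 102 to 110 mm. A wooden stopper head 28 mm across and 12 mm high sits above the lip.
- stopper (a joint): How far the stopper has been pushed into the neck of the bottle, m: at the start 0 to 0.003 (the head 12 to 9 mm above the lip), 0.012 = home, the head on the lip. It needs about 22 N and stays where it is left.
- done_bottle: A like bottle, finished, its stopper home, standing on the worktop in front of the sink. Not to be moved. Origin: centre of its foot.
- dish: Oblong stoneware dish, 113 x 157 x 24 mm, with spare stoppers, on the worktop in front of the sink. Not to be moved. Origin: centre of its underside.
- mug: Stoneware mug, 82 x 109 x 74 mm, on the worktop in front of the hob. Not to be moved. Origin: centre of its underside.
Not all that is in view belongs to the job. What is shaped like the bottle but green or red is not meant.

How it is judged:
On the way, in this order (a step that is already met when the one before it is completed fails the run):
1. the lever has been pulled down and the stopper is home (value of joint stopper above 0.0105 m and value of joint lever above 1.1 rad), for 0.1 s.
2. the lever is back up at its rest (value of joint lever below 0.12 rad), for 0.2 s.
At the end, for the whole second after the job is handed in: The stopper is home (head within 1.5 mm of the lip), the lever is back within 0.12 rad of its rest, and the bottle is held by the gripper alone, its foot at least 95 mm above the worktop, tilted less than 0.12 rad (7 degrees) and still (under 20 mm/s and 0.1 rad/s) (value of joint stopper above 0.0105 m and value of joint lever below 0.12 rad and height (world z) of bottle above 0.095 m and angle between bottle's own z axis and vertical below 0.12 rad and linear speed of bottle below 0.02 m/s and angular speed of bottle below 0.1 rad/s and contact force between the fingers and bottle above 2 N and contact force between bottle and press below 0.1 N and contact force between bottle and done_bottle below 0.1 N and contact force between bottle and dish below 0.1 N and contact force between bottle and mug below 0.1 N); the arm keeps its last pose, push and grip.
It fails at once if the lever flies back (faster than 2 rad/s) (velocity of joint lever below -2 rad/s).
It fails at once if the bottle is tipped by more than 0.35 rad (20 degrees) (angle between bottle's own z axis and vertical above 0.35 rad).
It fails at once if another thing is moved by more than 20 mm (distance of any of done_bottle, dish, mug from where it was at the start of the episode above 0.02 m).
It also fails if it takes over 61 s, if anything falls off the work surface, if the arm or the gripper's body presses on something with over 40 N, if the wrist force passes 120 N, or if a joint passes its speed limit or range.

## Working session

There is one attempt and no reset: what is moved stays moved. The work goes in short steps, Python scripts to look and compute and a tool call to move; the robot and the scene stay as the last step left them, time stands still between calls to the robot, and variables do not carry over. Pictures are saved under pics/ and viewed, at most 10 in all, crops included, and the job is handed in when it is done.

Besides the shell and the picture viewer there is one more tool, called after "Call:" as name(argument=value, ...) on one line, values as JSON. arm_command: Moves the arm, as the interface text tells. Shifts and turns lie within -1 to 1; 1 stands for 75 cm of shift or 60 degrees of turn. Its arguments: {"type":"object","properties":{"steps":{"type":"array"},"grip_force":{"type":"number"}},"required":["steps"]}

```bash
mkdir -p pics; ls; python3 - <<'E'
from plant import *
import cv2,numpy as np
s=get_state();print({k:np.round(v,3) for k,v in s.items()})
for n in("scene","top"):
    p=read_camera(n)
    cv2.imwrite(f"pics/{n}0.png",p["pixels"][...,::-1])
    print(n,np.round(p["K"],1).tolist(),np.round(p["R"],4).tolist(),np.round(p["t"],4).tolist())
    for q in("press","bottle","lever_handle","ram_foot","done_bottle","dish","mug","lever","stopper"):
        try: print(q,[(np.round(d["point"]).tolist(),round(d["conf"],2)) for d in recognise(p,q)])
        except Exception as e: print(q,e)
E
```

```text
pics
{'time': np.float64(0.0), 'qpos': array([ 1.2  ,  0.287,  1.578,  0.   ,  1.279, -0.15 ]), 'dq': array([ 0.   ,  0.001, -0.001, -0.   , -0.001,  0.001]), 'joint_efforts': array([-0.0000e+00, -4.0596e+01, -2.9264e+01, -0.0000e+00,  5.0000e-03,
       -0.0000e+00]), 'eef_pos': array([0.148, 0.658, 0.23 ]), 'tcp_rot': array([ 0.11 ,  0.994, -0.001, -0.   ]), 'contact_force': array([-0.067, -0.659,  1.119]), 'wrist_torque': array([ 0.003,  0.005, -0.016]), 'finger_force': np.float64(0.0), 'opening': np.float64(0.999)}
scene [[415.1, 0.0, 317.8], [0.0, 415.1, 192.2], [0.0, 0.0, 1.0]] [[0.3828, -0.9236, -0.0231], [-0.5506, -0.2079, -0.8084], [0.7418, 0.3222, -0.5881]] [-0.2157, 0.4411, 1.1139]
press [([173.0, 342.0], 0.69)]
bottle [([235.0, 290.0], 0.94), ([213.0, 378.0], 0.9), ([204.0, 328.0], 0.88), ([238.0, 384.0], 0.75), ([255.0, 351.0], 0.72)]
lever_handle []
ram_foot [([166.0, 349.0], 0.3)]
done_bottle [([229.0, 255.0], 0.7)]
dish [([229.0, 214.0], 0.78)]
mug [([285.0, 416.0], 0.7)]
lever [([161.0, 345.0], 0.87), ([206.0, 330.0], 0.19)]
stopper [([193.0, 374.0], 0.47), ([221.0, 383.0], 0.45), ([188.0, 335.0], 0.38)]
top [[458.1, 0.0, 324.7], [0.0, 458.1, 201.2], [0.0, 0.0, 1.0]] [[-0.0111, -0.9961, -0.0875], [-0.9853, 0.0258, -0.169], [0.1706, 0.0843, -0.9817]] [0.0231, 0.5662, 1.6742]
press [([177.0, 340.0], 0.61)]
bottle [([236.0, 374.0], 0.71), ([234.0, 317.0], 0.64), ([172.0, 373.0], 0.62), ([186.0, 337.0], 0.55), ([206.0, 389.0], 0.49)]
lever_handle [([198.0, 351.0], 0.65)]
ram_foot []
done_bottle []
dish [([249.0, 243.0], 0.56)]
mug [([247.0, 439.0], 0.9), ([178.0, 342.0], 0.64)]
lever [([200.0, 350.0], 0.66)]
stopper [([171.0, 376.0], 0.56), ([175.0, 340.0], 0.53)]
```

```bash
python3 - <<'E'
import cv2
a=cv2.imread("pics/scene0.png")[110:310,190:450];b=cv2.imread("pics/top0.png")[110:290,220:460]
cv2.imwrite("pics/a.png",cv2.resize(a,None,fx=3,fy=3,interpolation=2));cv2.imwrite("pics/b.png",cv2.resize(b,None,fx=3.2,fy=3.2,interpolation=2))
E
```

```text
(no output)
```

View pics/a.png

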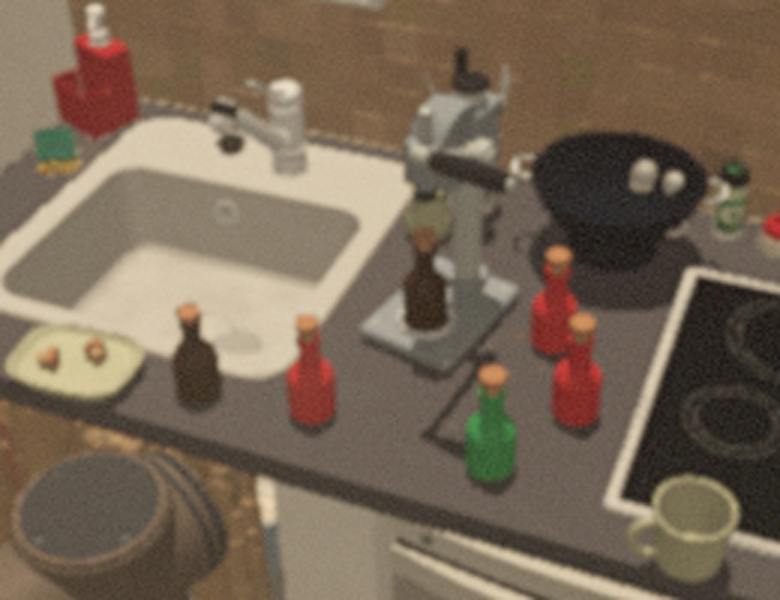

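View pics/b.png

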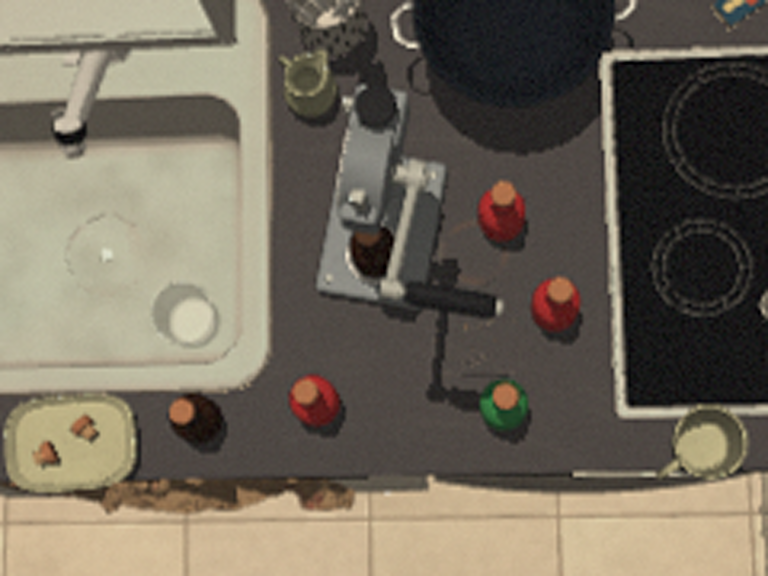

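The press's bottle is the brown one at scene (332,207); the other brown one at scene (255,229) stands before the sink, so it is done_bottle. The red and green ones are decoys. Now I fit the press pose.

```bash
cat > h.py <<'E'
import numpy as np,cv2
from scipy.optimize import least_squares
from scipy.spatial.transform import Rotation as Ro
C={"scene":(np.array([[415.1,0,317.8],[0,415.1,192.2],[0,0,1]]),np.array([[0.3828,-0.9236,-0.0231],[-0.5506,-0.2079,-0.8084],[0.7418,0.3222,-0.5881]]),np.array([-0.2157,0.4411,1.1139])),
"top":(np.array([[458.1,0,324.7],[0,458.1,201.2],[0,0,1]]),np.array([[-0.0111,-0.9961,-0.0875],[-0.9853,0.0258,-0.169],[0.1706,0.0843,-0.9817]]),np.array([0.0231,0.5662,1.6742]))}
def proj(c,X):
    K,R,t=C[c];x=K@(R@X+t);return x[:2]/x[2]
def ray(c,u,v,z):
    K,R,t=C[c];d=R.T@np.linalg.solve(K,[u,v,1]);o=-R.T@t;return o+d*(z-o[2])/d[2]
E
python3 - <<'E'
from h import *
s=lambda x,y:("scene",190+x/3,110+y/3); t=lambda x,y:("top",220+x/3.2,110+y/3.2)
# (obs, local x,y,z) local x 'P' = pivot-relative
obs=[(s(362,325),-.09,.065,.022,0),(s(438,363),-.09,-.065,.022,0),(s(518,286),.09,-.065,.022,0),
(t(318,290),-.09,.065,.022,0),(t(445,165),.09,-.065,.022,0),
(s(503,182),-.1324,-.157,.325,1),(s(432,161),-.1324,-.067,.325,1),(t(497,305),-.1324,-.157,.325,1),(t(408,293),-.1324,-.067,.325,1)]
def f(p):
    r=[]
    for (c,u,v),x,y,z,k in obs:
        x=x+k*p[3];cs,sn=np.cos(p[2]),np.sin(p[2])
        r+=list(proj(c,np.array([p[0]+cs*x-sn*y,p[1]+sn*x+cs*y,z]))-[u,v])
    return r
r=least_squares(f,[.65,0,-.2,0],loss="soft_l1");print(r.x,np.round(f(r.x),1).reshape(-1,2).tolist())
X,Y,A,P=r.x
w=lambda x,y:np.round([X+np.cos(A)*x-np.sin(A)*y,Y+np.sin(A)*x+np.cos(A)*y],4)
print("seat",w(-.03,0),"pivot",w(P,0),"handle rest",w(P-.1324,-.112))
for n,c,u,v,z in[("bottle lipmid","scene",332,190,.14),("done","top",281,240,.06),("dish","top",243,249,.02),("mug","top",439,247,.05),("green","top",220+505/3.2,110+397/3.2,.12),("red1","top",220+560/3.2,110+292/3.2,.12),("red2","top",220+503/3.2,110+195/3.2,.12),("red3","top",220+315/3.2,110+388/3.2,.12)]:
    print(n,np.round(ray(c,u,v,z),3))
E
```

```text
[ 0.64921905 -0.03966959 -0.20392591  0.01159656] [[-2.4, 0.4], [2.0, 0.3], [0.1, -0.2], [-1.8, -0.0], [0.5, -0.4], [1.7, 1.0], [-0.2, -0.5], [-0.0, 0.7], [-0.7, -0.5]]
seat [ 0.6198 -0.0336] pivot [ 0.6606 -0.042 ] handle rest [ 0.5082 -0.1249]
bottle lipmid [ 0.623 -0.034  0.14 ]
done [0.423 0.176 0.06 ]
dish [0.395 0.33  0.02 ]
mug [ 0.387 -0.401  0.05 ]
green [ 0.432 -0.18   0.12 ]
red1 [ 0.548 -0.244  0.12 ]
red2 [ 0.66  -0.185  0.12 ]
red3 [0.446 0.03  0.12 ]
```

```bash
cat >> h.py <<'E'
X,Y,A,P=0.6492,-0.0397,-0.2039,0.0116
def W(x,y,z): return np.array([X+np.cos(A)*x-np.sin(A)*y,Y+np.sin(A)*x+np.cos(A)*y,z])
def Rzy(z,y):
    z=np.array(z)/np.linalg.norm(z);y=np.array(y,float);y-=z*(y@z);y/=np.linalg.norm(y)
    return Ro.from_matrix(np.c_[np.cross(y,z),y,z])
def rel(p0,R0,p1,R1):
    return np.round(R0.inv().apply(np.array(p1)-p0)/.75,3).tolist(),np.round((R0.inv()*R1).as_rotvec()/np.radians(60),3).tolist()
def now():
    from plant import get_state
    s=get_state();return np.array(s["eef_pos"]),Ro.from_quat(s["tcp_rot"]),s
px=np.array([np.cos(A),np.sin(A),0])
Rdown=Rzy([0,0,-1],px)
E
python3 - <<'E'
from h import *
p,R,s=now()
a=np.array([.45,.48,.42]);Ra=R*Ro.from_rotvec([0,0,np.radians(40)])
print(R.as_matrix().round(2).tolist(),Ra.as_matrix().round(2).tolist())
print(rel(p,R,a,Ra))
b=np.array([.56,.1,.42]);Rb=Rdown
print(rel(a,Ra,b,Rb))
c=W(P-.1324,-.127,.39);print(c,rel(b,Rb,c,Rdown)); print(rel(p,R,p,Rdown))
E
```

```text
[[-0.98, 0.22, -0.0], [0.22, 0.98, -0.0], [-0.0, -0.0, -1.0]] [[-0.61, 0.79, -0.0], [0.79, 0.61, -0.0], [-0.0, -0.0, -1.0]]
([-0.445, -0.144, -0.252], [-0.0, -0.0, 0.667])
([-0.492, -0.191, 0.0], [-0.0, 0.0, 0.817])
[ 0.50518622 -0.13960831  0.39      ] ([-0.328, -0.007, 0.04], [0.0, 0.0, 0.0])
([0.0, 0.0, 0.0], [-0.0, 0.0, 1.484])
```

Call:
arm_command(steps=[{"translation":[-0.09,-0.03,-0.1],"twist":[0,0,0.1],"fingers":1},{"translation":[-0.445,-0.144,-0.252],"twist":[0,0,0.667],"fingers":1},{"translation":[-0.445,-0.144,-0.252],"twist":[0,0,0.667],"fingers":1},{"translation":[-0.445,-0.144,-0.252],"twist":[0,0,0.667],"fingers":1},{"translation":[-0.445,-0.144,-0.252],"twist":[0,0,0.667],"fingers":1}])

```text
time: 1.62
eef_pos: [0.3811, 0.5202, 0.3835]
tcp_rot: [0.444, 0.896, 0.0, 0.0]
contact_force: [0.4, 0.8, -0.2]
opening: 1.0
finger_force: 0.0
```

```bash
python3 - <<'E'
from h import *
p,R,s=now();print(s['time'],p,s['qpos'])
for b in ([.56,.1,.42],W(P-.1324,-.127,.39)): print(rel(p,R,b,Rdown))
E
```

```text
1.625 [0.3811317  0.52023451 0.38346585] [7.81400966e-01 1.49059989e-01 1.46549094e+00 2.97685072e-05
 1.52654605e+00 1.31709591e-01]
([-0.59, -0.149, -0.049], [0.0, -0.0, 0.815])
([-0.801, -0.401, -0.009], [0.0, -0.0, 0.815])
```

Call:
arm_command(steps=[{"translation":[-0.59,-0.149,-0.049],"twist":[0,0,0.815],"fingers":1},{"translation":[-0.59,-0.149,-0.049],"twist":[0,0,0.815],"fingers":1},{"translation":[-0.59,-0.149,-0.049],"twist":[0,0,0.815],"fingers":1},{"translation":[-0.59,-0.149,-0.049],"twist":[0,0,0.815],"fingers":1},{"translation":[-0.59,-0.149,-0.049],"twist":[0,0,0.815],"fingers":1}])

```text
time: 2.25
eef_pos: [0.5027, 0.2331, 0.408]
tcp_rot: [0.776, 0.631, 0.0, 0.0]
contact_force: [1.4, 0.5, -0.1]
opening: 0.999
finger_force: 0.0
```

Call:
arm_command(steps=[{"translation":[0,0,0],"twist":[0,0,0],"fingers":1},{"translation":[0,0,0],"twist":[0,0,0],"fingers":1}])

```text
time: 2.5
eef_pos: [0.5022, 0.2351, 0.4075]
tcp_rot: [0.775, 0.632, 0.0, -0.0]
contact_force: [0.2, 0.5, 0.3]
opening: 1.001
finger_force: 0.0
```

```bash
python3 - <<'E'
from h import *
p,R,s=now();print(s['time'],p,s['qpos'])
for b in ([.56,.1,.42],W(P-.1324,-.127,.39)): print(rel(p,R,b,Rdown))
E
```

```text
2.5 [0.50219626 0.2350916  0.4075197 ] [ 2.54559560e-01 -6.11629192e-02  1.64078521e+00  6.13563726e-04
  1.56198801e+00  4.56603733e-01]
([-0.161, 0.112, -0.017], [-0.0, -0.001, 0.002])
([-0.489, 0.104, 0.023], [-0.0, -0.001, 0.002])
```

Call:
arm_command(steps=[{"translation":[-0.489,0.104,0.01],"twist":[0,0,0.002],"fingers":1},{"translation":[-0.489,0.104,0.01],"twist":[0,0,0.002],"fingers":1},{"translation":[-0.489,0.104,0.01],"twist":[0,0,0.002],"fingers":1},{"translation":[-0.489,0.104,0.01],"twist":[0,0,0.002],"fingers":1},{"translation":[-0.489,0.104,0.01],"twist":[0,0,0.002],"fingers":1}])

```text
time: 3.12
eef_pos: [0.5047, -0.0773, 0.4013]
tcp_rot: [0.774, 0.633, 0.0, 0.0]
contact_force: [0.5, -0.9, 0.4]
opening: 1.0
finger_force: 0.0
```

Call:
arm_command(steps=[{"translation":[-0.08,0.016,0],"twist":[0,0,0],"fingers":1},{"translation":[-0.08,0.016,0],"twist":[0,0,0],"fingers":1}])

```text
time: 3.38
eef_pos: [0.5043, -0.1404, 0.4004]
tcp_rot: [0.776, 0.63, -0.0, -0.001]
contact_force: [0.4, 0.5, 0.2]
opening: 1.0
finger_force: 0.0
```

```bash
python3 - <<'E'
from h import *
from plant import *
p,R,s=now();print(s['time'],p,s['tcp_rot'])
w=read_camera("wrist");cv2.imwrite("pics/w0.png",w["pixels"][...,::-1]);T=w["T_tool_cam"];print(np.round(T,3).tolist(),np.round(w["K"],1).tolist())
print([(np.round(d["point"]),round(d["conf"],2)) for d in recognise(w,"lever_handle")])
def pj(X):
    x=R.inv().apply(X-p);x=np.linalg.inv(T)@np.r_[x,1];u=w["K"]@x[:3];return np.round(u[:2]/u[2])
for y in(-.067,-.112,-.157): print(pj(W(P-.1324,y,.325)))
print(rel(p,R,W(P-.1324,-.127,.30),Rdown))
E
```

```text
3.375 [ 0.50431455 -0.14044027  0.40036496] [ 7.76350438e-01  6.30301075e-01 -4.36710346e-04 -6.02105588e-04]
[[-0.0, -0.958, -0.286, 0.074], [1.0, -0.001, 0.0, 0.0], [-0.001, -0.286, 0.958, -0.141], [0.0, 0.0, 0.0, 1.0]] [[279.3, 0.0, 326.4], [0.0, 279.3, 199.8], [0.0, 0.0, 1.0]]
[(array([118., 335.]), 0.74)]
[327. 134.]
[327. 191.]
[327. 243.]
([0.001, 0.001, 0.134], [-0.001, -0.0, -0.003])
```

View pics/w0.png

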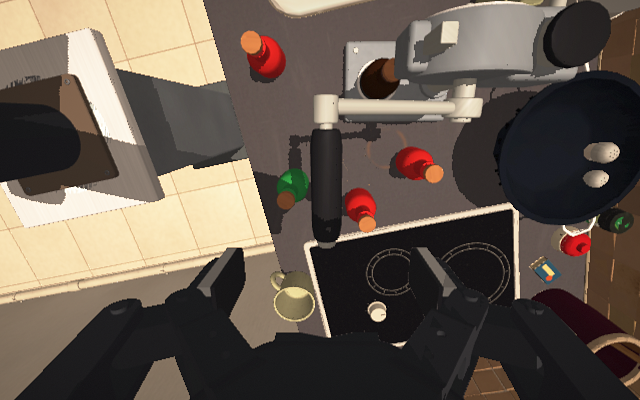

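Wrist view: the handle runs (325,130)–(325,240), agreeing with the predicted (327,134)–(327,243). I descend and grip.

Call:
arm_command(steps=[{"translation":[0,0,0.07],"twist":[0,0,0],"fingers":1},{"translation":[0,0,0.134],"twist":[0,0,0],"fingers":1},{"translation":[0,0,0.134],"twist":[0,0,0],"fingers":1}])

```text
time: 3.85
eef_pos: [0.5025, -0.1352, 0.2962]
tcp_rot: [0.774, 0.633, -0.002, -0.004]
contact_force: [0.5, 0.2, 0.6]
opening: 1.004
finger_force: 0.0
```

Call:
arm_command(steps=[{"translation":[0,0,0],"twist":[0,0,0],"fingers":-1},{"translation":[0,0,0],"twist":[0,0,0],"fingers":-1},{"translation":[0,0,0],"twist":[0,0,0],"fingers":-1},{"translation":[0,0,0],"twist":[0,0,0],"fingers":-1},{"translation":[0,0,0],"twist":[0,0,0],"fingers":-1}], grip_force=60)

```text
time: 4.47
eef_pos: [0.5041, -0.1387, 0.302]
tcp_rot: [0.775, 0.631, -0.0, 0.0]
contact_force: [-3.8, 0.8, 5.1]
opening: 0.276
finger_force: 58.5
```

```bash
python3 - <<'E'
from h import *
p,R,s=now();print(s['time'],p,s['opening'],s['finger_force'])
# handle path relative to start, tool axes: dy along press x, dz down
a0=np.radians(28)
for q in np.arange(0.1,1.46,.1):
    a=a0-q;d=np.array([P-.15*np.cos(a)-(P-.15*np.cos(a0)),.15*np.sin(a)-.15*np.sin(a0)])
    v=d[0]*px+np.array([0,0,d[1]]);print(round(q,2),np.round(R.inv().apply(v)/.75,3).tolist())
E
```

```text
4.475 [ 0.50406507 -0.13872336  0.30202541] 0.2756443414218327 58.53512763977051
0.1 [0.0, -0.008, 0.018]
0.2 [0.0, -0.015, 0.037]
0.3 [0.0, -0.02, 0.056]
0.4 [0.0, -0.023, 0.076]
0.5 [0.0, -0.023, 0.096]
0.6 [0.0, -0.022, 0.116]
0.7 [0.0, -0.019, 0.136]
0.8 [0.0, -0.014, 0.155]
0.9 [0.0, -0.007, 0.174]
1.0 [0.0, 0.002, 0.192]
1.1 [0.0, 0.013, 0.209]
1.2 [0.0, 0.025, 0.224]
1.3 [0.0, 0.039, 0.239]
1.4 [0.0, 0.054, 0.252]
```

Call:
arm_command(steps=[{"translation":[0,-0.008,0.018],"twist":[0,0,0],"fingers":-1},{"translation":[0,-0.015,0.037],"twist":[0,0,0],"fingers":-1},{"translation":[0,-0.02,0.056],"twist":[0,0,0],"fingers":-1},{"translation":[0,-0.023,0.076],"twist":[0,0,0],"fingers":-1},{"translation":[0,-0.023,0.096],"twist":[0,0,0],"fingers":-1}])

```text
time: 5.1
eef_pos: [0.487, -0.1352, 0.2282]
tcp_rot: [0.775, 0.631, -0.0, -0.0]
contact_force: [-3.4, 0.3, 5.4]
opening: 0.272
finger_force: 58.7
```

Call:
arm_command(steps=[{"translation":[0,0.001,0.02],"twist":[0,0,0],"fingers":-1},{"translation":[0,0.004,0.04],"twist":[0,0,0],"fingers":-1},{"translation":[0,0.009,0.059],"twist":[0,0,0],"fingers":-1},{"translation":[0,0.016,0.078],"twist":[0,0,0],"fingers":-1},{"translation":[0,0.025,0.096],"twist":[0,0,0],"fingers":-1}])

```text
time: 5.72
eef_pos: [0.507, -0.1392, 0.1564]
tcp_rot: [0.776, 0.631, 0.001, 0.001]
contact_force: [-0.3, 0.6, 8.4]
opening: 0.275
finger_force: 58.9
```

```bash
python3 - <<'E'
from h import *
p,R,s=now();print(s['time'],p,s['opening'],s['contact_force'],s['tcp_rot'])
for q in (1.0,1.2,1.3,1.35):
    a=np.radians(28)-q;v=W(P-.15*np.cos(a),-.127,.255+.15*np.sin(a)-.021);print(q,v,R.inv().apply(v-p)/.75)
E
```

```text
5.725 [ 0.50700204 -0.13924892  0.15642244] 0.2750736452713385 [-0.27037767  0.62608525  8.3675907 ] [0.77554476 0.63129102 0.00085482 0.00111407]
1.0 [ 0.5067376  -0.13992909  0.16060227] [-0.00096003 -0.00014555 -0.00557346]
1.2 [ 0.52357099 -0.14340979  0.13607625] [-0.00094682  0.02268186  0.02719211]
1.3 [ 0.53370044 -0.14550429  0.12522176] [-0.00093929  0.03643281  0.04170342]
1.35 [ 0.53915086 -0.1466313   0.12019572] [-0.00093532  0.04383493  0.04842561]
```

Call:
arm_command(steps=[{"translation":[0,0.011,0.017],"twist":[0,0,0],"fingers":-1},{"translation":[0,0.023,0.032],"twist":[0,0,0],"fingers":-1},{"translation":[0,0.037,0.047],"twist":[0,0,0],"fingers":-1},{"translation":[0,0.04,0.052],"twist":[0,0,0],"fingers":-1},{"translation":[0,0.04,0.052],"twist":[0,0,0],"fingers":-1}])

```text
time: 6.35
eef_pos: [0.5346, -0.1449, 0.1212]
tcp_rot: [0.775, 0.632, -0.002, -0.002]
contact_force: [-15.3, 4.5, 25.6]
opening: 0.268
finger_force: 60.9
```

```bash
python3 - <<'E'
from h import *
from plant import *
p,R,s=now();print(s['time'],p,s['opening'],s['contact_force'],s['tcp_rot'])
v=R.inv().apply(p-W(P,-.127,.255-.021)); print(v, "lever~",np.radians(28)+np.arctan2(v[2],-v[1]),np.hypot(v[1],v[2]))
q=read_camera("scene")["pixels"][120:250,260:420,::-1];cv2.imwrite("pics/c.png",cv2.resize(q,None,fx=4.5,fy=4.5,interpolation=2))
E
```

```text
6.35 [ 0.5346339  -0.14486868  0.12115739] 0.2678492200325426 [-15.34320363   4.48507151  25.59146317] [ 0.77500793  0.63194665 -0.00154204 -0.00193974]
[ 0.00093094 -0.10193563  0.11334921] lever~ 1.3270569416365663 0.15244315890217683
```

View pics/c.png

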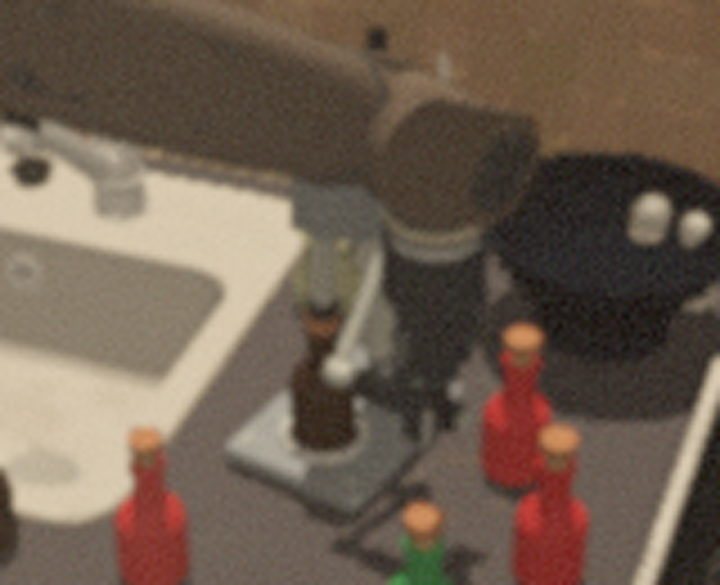

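The picture shows the ram foot (crop ~(322,310)) down on the stopper; the arm is stopped at 1.33 rad with a 29 N reaction, so the stopper is home. I ease it back now.

```bash
python3 - <<'E'
from h import *
p,R,s=now()
f=lambda q:W(P-.15*np.cos(np.radians(28)-q),-.127,.255+.15*np.sin(np.radians(28)-q)-.022)
q=np.linspace(1.3,0.0,22); q=np.r_[q[1:]]
# shape relative to the commanded pose (~1.36 rad point at 0.152)
c=p+R.apply([0,.0025,.0035])*1
for i in range(0,21,5):
    print([rel(c,R,f(t),R)[0] for t in q[i:i+5]],q[i:i+5].round(2)); c=f(q[min(i+4,20)])
E
```

```text
[[-0.001, -0.013, -0.018], [-0.001, -0.021, -0.027], [-0.001, -0.029, -0.037], [-0.001, -0.036, -0.047], [-0.001, -0.042, -0.057]] [1.24 1.18 1.11 1.05 0.99]
[[0.0, -0.006, -0.011], [0.0, -0.011, -0.022], [0.0, -0.015, -0.034], [0.0, -0.018, -0.046], [0.0, -0.021, -0.058]] [0.93 0.87 0.8  0.74 0.68]
[[0.0, -0.002, -0.012], [0.0, -0.003, -0.025], [0.0, -0.004, -0.037], [0.0, -0.004, -0.049], [0.0, -0.003, -0.062]] [0.62 0.56 0.5  0.43 0.37]
[[-0.0, 0.002, -0.012], [-0.0, 0.004, -0.024], [-0.0, 0.008, -0.036], [-0.0, 0.012, -0.048], [-0.0, 0.016, -0.059]] [0.31 0.25 0.19 0.12 0.06]
[[-0.0, 0.005, -0.011]] [0.]
```

Call:
arm_command(steps=[{"translation":[0,-0.006,-0.008],"twist":[0,0,0],"fingers":-1},{"translation":[0,-0.014,-0.018],"twist":[0,0,0],"fingers":-1},{"translation":[0,-0.022,-0.028],"twist":[0,0,0],"fingers":-1},{"translation":[0,-0.03,-0.038],"twist":[0,0,0],"fingers":-1},{"translation":[0,-0.042,-0.057],"twist":[0,0,0],"fingers":-1}])

```text
time: 7.02
eef_pos: [0.5049, -0.1388, 0.1602]
tcp_rot: [0.776, 0.631, 0.001, 0.001]
contact_force: [-0.8, -0.5, 4.3]
opening: 0.275
finger_force: 58.8
```

Call:
arm_command(steps=[{"translation":[0,-0.006,-0.011],"twist":[0,0,0],"fingers":-1},{"translation":[0,-0.011,-0.022],"twist":[0,0,0],"fingers":-1},{"translation":[0,-0.015,-0.034],"twist":[0,0,0],"fingers":-1},{"translation":[0,-0.018,-0.046],"twist":[0,0,0],"fingers":-1},{"translation":[0,-0.021,-0.058],"twist":[0,0,0],"fingers":-1}])

```text
time: 7.65
eef_pos: [0.4894, -0.1357, 0.2048]
tcp_rot: [0.776, 0.631, 0.001, 0.001]
contact_force: [2.5, -1.2, 3.9]
opening: 0.278
finger_force: 58.9
```

Call:
arm_command(steps=[{"translation":[0,-0.002,-0.012],"twist":[0,0,0],"fingers":-1},{"translation":[0,-0.003,-0.025],"twist":[0,0,0],"fingers":-1},{"translation":[0,-0.004,-0.037],"twist":[0,0,0],"fingers":-1},{"translation":[0,-0.004,-0.049],"twist":[0,0,0],"fingers":-1},{"translation":[0,-0.003,-0.062],"twist":[0,0,0],"fingers":-1}])

```text
time: 8.28
eef_pos: [0.4881, -0.1354, 0.2513]
tcp_rot: [0.776, 0.631, 0.002, 0.002]
contact_force: [8.9, -2.5, 2.3]
opening: 0.273
finger_force: 58.8
```

```bash
python3 - <<'E'
from h import *
p,R,s=now();print(s['time'],p,s['opening'],s['contact_force'],s['tcp_rot'])
v=R.inv().apply(p-W(P,-.127,.255-.022)); print(v, "lever~",np.radians(28)+np.arctan2(v[2],-v[1]),np.hypot(v[1],v[2]))
f=lambda q:W(P-.15*np.cos(np.radians(28)-q),-.127,.255+.15*np.sin(np.radians(28)-q)-.022)
print([rel(p,R,f(q),Rdown) for q in(.3,.2,.1,0)])
E
```

```text
8.275 [ 0.48809546 -0.13537448  0.25126875] 0.27306421398148956 [ 8.86639525 -2.51339568  2.27548491] [0.77559407 0.63122705 0.0015154  0.00199073]
[ 0.00058898 -0.14990117 -0.01901876] lever~ 0.36249113674467526 0.15110285811359517
[([-0.001, 0.004, -0.013], [0.005, 0.0, -0.001]), ([-0.001, 0.008, -0.033], [0.005, 0.0, -0.001]), ([-0.001, 0.015, -0.051], [0.005, 0.0, -0.001]), ([-0.001, 0.024, -0.069], [0.005, 0.0, -0.001])]
```

Call:
arm_command(steps=[{"translation":[0,0.004,-0.012],"twist":[0,0,0],"fingers":-1},{"translation":[0,0.008,-0.026],"twist":[0,0,0],"fingers":-1},{"translation":[0,0.012,-0.039],"twist":[0,0,0],"fingers":-1},{"translation":[0,0.017,-0.051],"twist":[0,0,0],"fingers":-1},{"translation":[0,0.022,-0.062],"twist":[0,0,0],"fingers":-1}])

```text
time: 8.9
eef_pos: [0.5017, -0.1382, 0.2974]
tcp_rot: [0.775, 0.632, -0.002, -0.002]
contact_force: [-4.9, -0.2, 3.2]
opening: 0.274
finger_force: 59.3
```

Call:
arm_command(steps=[{"translation":[0,0.005,-0.008],"twist":[0,0,0],"fingers":-1},{"translation":[0,0.005,-0.01],"twist":[0,0,0],"fingers":-1},{"translation":[0,0.005,-0.01],"twist":[0,0,0],"fingers":-1}])

```text
time: 9.28
eef_pos: [0.5042, -0.1387, 0.3027]
tcp_rot: [0.775, 0.632, -0.003, -0.003]
contact_force: [-6.5, -1.5, 0.8]
opening: 0.273
finger_force: 60.0
```

```bash
python3 - <<'E'
from h import *
p,R,s=now();print(s['time'],p,s['opening'],s['contact_force'],s['tcp_rot'])
v=R.inv().apply(p-W(P,-.127,.255-.022)); print(v, "lever~",np.radians(28)+np.arctan2(v[2],-v[1]),np.hypot(v[1],v[2]))
E
```

```text
9.275 [ 0.50418579 -0.13865358  0.30265893] 0.27288993857571664 [-6.48052242 -1.52636375  0.80637567] [ 0.77532448  0.63154762 -0.00274127 -0.0034709 ]
[ 0.00077028 -0.13418375 -0.0684747 ] lever~ 0.016834227301069482 0.1506454890944442
```

Call:
arm_command(steps=[{"translation":[0,0,0],"twist":[0,0,0],"fingers":0.6},{"translation":[0,0,0],"twist":[0,0,0],"fingers":0.6},{"translation":[0,0,-0.02],"twist":[0,0,0],"fingers":0.6},{"translation":[0,0,-0.1],"twist":[0,0,0],"fingers":0.6},{"translation":[0,0,-0.16],"twist":[0,0,0],"fingers":0.6}])

```text
time: 9.9
eef_pos: [0.5068, -0.139, 0.4283]
tcp_rot: [0.775, 0.631, 0.001, 0.001]
contact_force: [-0.2, -0.5, -0.0]
opening: 0.798
finger_force: 0.0
```

```bash
python3 - <<'E'
from h import *
p,R,s=now();print(s['time'],p,s['opening'],s['qpos'])
from scipy.spatial.transform import Rotation as Ro
def chain(q): return Ro.from_euler('z',q[0])*Ro.from_euler('y',q[1]+q[2])*Ro.from_euler('z',q[3])*Ro.from_euler('y',q[4])*Ro.from_euler('z',q[5])
print((chain(s['qpos']).inv()*R).as_rotvec())
D=[([1.2,.287,1.578,0,1.279],[.148,.658,.23]),([.7814,.14906,1.46549,0,1.52655],[.38113,.52023,.38347]),([.25456,-.06116,1.64079,0,1.56199],[.5022,.23509,.40752]),(s['qpos'][:5],p)]
def f(a):
    r=[]
    for q,x in D:
        b=q[1]+q[2];c=b+q[4]
        r+=[a[0]+a[1]*np.sin(q[1])+a[2]*np.sin(b)+a[3]*np.sin(c)-np.hypot(x[0],x[1]),a[4]+a[1]*np.cos(q[1])+a[2]*np.cos(b)+a[3]*np.cos(c)-x[2]]
    return r
r=least_squares(f,[0,.43,.57,.2,.18]);print(r.x,np.round(f(r.x),4))
for n,u,v,z in[("jug",317,136,.08),("rimL",303,200,0.0)]: print(n,ray("top",u,v,z))
E
```

```text
9.9 [ 0.50677419 -0.13900198  0.42831458] 0.7984470849779071 [-4.61108784e-01 -1.31383876e-01  1.66947564e+00  4.02202318e-04
  1.60004090e+00 -2.57271533e-01]
[-4.05108298e-16 -1.50771578e-16  1.57079633e+00]
[0.00796595 0.42849615 0.57231758 0.69919543 0.68405042] [ 0.0009 -0.0001 -0.0012  0.0001 -0.0005 -0.      0.0008  0.0001]
jug [0.81288687 0.03644033 0.08      ]
rimL [0.58207038 0.10146006 0.        ]
```

```bash
cat >> h.py <<'E'
lo=np.array([-2.77,-.9,.21,-1.53,.24,-2.84]);hi=np.array([2.77,2.22,2.48,4.67,2.81,2.84])
def fk(q,Lt=.23,d=.10):
    e=Ro.from_euler
    R1=e('z',q[0])*e('y',q[1]);R2=R1*e('y',q[2]);R3=R2*e('z',q[3])*e('y',q[4])*e('z',q[5]+np.pi/2)
    # d left of radial
    p=e('z',q[0]).apply([0,d,Lt-.0151])+R1.apply([0,0,.4285])+R2.apply([0,0,.576])+R3.apply([0,0,Lt])
    return p,R3
def ik(p,R,q0,Lt=.23):
    def f(q):
        a,b=fk(q,Lt);return np.r_[(a-p)*5,(b.inv()*R).as_rotvec()]
    r=least_squares(f,np.clip(q0,lo+.01,hi-.01),bounds=(lo,hi));return r.x,np.linalg.norm(r.fun)
E
python3 - <<'E'
from h import *
p,R,s=now();print(fk(s['qpos'])[0]-p)
b=np.array([.621,-.034,.112])
for side in("L","F"):
  for inc in(0,15,25):
    for ya in((-110,-100,-90,-80) if side=="L" else (0,)):
      a=np.radians(ya);i=np.radians(inc);z=np.array([np.cos(a)*np.cos(i),np.sin(a)*np.cos(i),-np.sin(i)])
      for up in(1,-1):
        y=np.cross(z,[0,0,up]);Rt=Rzy(z,y)
        best=[]
        for q4 in((1.57,-1.4) if side=="L" else (3.14,0)):
          for q6 in(-2,0,2):
            for Lt in(.2,.26):
              q,e=ik(b+z*.019,Rt,[.1,.5,1.8,q4,1.2,q6],Lt)
              if e<1e-3 and np.min(np.r_[q-lo,hi-q])>.05: best.append(tuple(np.round(q,2))+(Lt,))
        print(side,inc,ya,up,[np.array(x).tolist() for x in sorted(set(best))])
E
```

```text
[ 0.00376703 -0.0028852   0.00022828]
L 0 -110 1 [[0.05, 0.7, 1.64, -1.28, 1.86, -2.33, 0.2], [0.13, 0.85, 1.52, -1.21, 1.9, -2.28, 0.26]]
L 0 -110 -1 [[0.05, 0.7, 1.64, -1.28, 1.86, 0.81, 0.2], [0.13, 0.85, 1.52, -1.21, 1.9, 0.86, 0.26]]
L 0 -100 1 [[0.07, 0.65, 1.72, -1.4, 1.74, -2.33, 0.2], [0.15, 0.8, 1.63, -1.32, 1.78, -2.26, 0.26]]
L 0 -100 -1 [[0.07, 0.65, 1.72, -1.4, 1.74, 0.82, 0.2], [0.15, 0.8, 1.63, -1.32, 1.78, 0.88, 0.26]]
L 0 -90 1 [[0.17, 0.74, 1.73, -1.44, 1.68, -2.24, 0.26]]
L 0 -90 -1 [[0.17, 0.74, 1.73, -1.44, 1.68, 0.9, 0.26]]
L 0 -80 1 []
L 0 -80 -1 []
L 15 -110 1 [[0.04, 0.62, 1.66, -1.11, 1.68, -2.35, 0.2], [0.12, 0.74, 1.56, -1.06, 1.72, -2.3, 0.26]]
L 15 -110 -1 [[0.04, 0.62, 1.66, -1.11, 1.68, 0.79, 0.2], [0.12, 0.74, 1.56, -1.06, 1.72, 0.84, 0.26]]
L 15 -100 1 [[0.06, 0.57, 1.74, -1.22, 1.56, -2.38, 0.2], [0.14, 0.68, 1.66, -1.16, 1.6, -2.32, 0.26]]
L 15 -100 -1 [[0.06, 0.57, 1.74, -1.22, 1.56, 0.77, 0.2], [0.14, 0.68, 1.66, -1.16, 1.6, 0.82, 0.26]]
L 15 -90 1 [[0.07, 0.52, 1.81, -1.34, 1.44, -2.39, 0.2], [0.16, 0.62, 1.76, -1.28, 1.49, -2.32, 0.26]]
L 15 -
[... 1007 characters left out ...]
.26]]
L 25 -80 -1 [[0.05, 0.41, 1.9, -1.32, 1.19, 0.66, 0.2], [0.14, 0.48, 1.88, -1.28, 1.24, 0.74, 0.26]]
F 0 0 1 [[-0.35, 0.36, 2.39, 2.76, 1.21, -1.43, 0.26], [-0.31, 0.28, 2.29, 2.78, 1.03, -1.38, 0.2]]
F 0 0 -1 [[-0.35, 0.36, 2.39, 2.76, 1.21, 1.71, 0.26], [-0.31, 0.28, 2.29, 2.78, 1.03, 1.76, 0.2]]
F 15 0 1 [[-0.35, 0.18, 2.41, 2.67, 0.8, -1.32, 0.26], [-0.3, 0.17, 2.29, 2.66, 0.67, -1.27, 0.2]]
F 15 0 -1 [[-0.35, 0.18, 2.41, 2.67, 0.8, 1.82, 0.26], [-0.3, 0.17, 2.29, 2.66, 0.67, 1.87, 0.2]]
F 25 0 1 [[-0.33, 0.1, 2.39, 2.53, 0.54, -1.18, 0.26], [-0.29, 0.13, 2.26, 2.49, 0.45, -1.1, 0.2]]
F 25 0 -1 [[-0.33, 0.1, 2.39, 2.53, 0.54, 1.97, 0.26], [-0.29, 0.13, 2.26, 2.49, 0.45, 2.04, 0.2]]
```

```bash
cat >> h.py <<'E'
b0=np.array([.621,-.034,.112]);ii=np.radians(15);aa=np.radians(-93)
zt=np.array([np.cos(aa)*np.cos(ii),np.sin(aa)*np.cos(ii),-np.sin(ii)])
Rt=Rzy(zt,np.cross(zt,[0,0,-1]))
E
python3 - <<'E'
from h import *
print("spout",ray("top",241,152,.15),ray("top",243,155,.15),"fbase",ray("top",250,135,.1))
p,R,s=now();q=s['qpos']
w1=np.array([.52,.16,.45])
pre=b0+zt*(.019-.12); up=pre+[0,0,.2]
lift=b0+zt*.019+[0,0,.04]; out=lift-.075*px; top=out+[0,0,.06]
seq=[(w1,Rdown),(up,Rt),(pre,Rt),(b0+zt*.019,Rt),(lift,Rt),(out,Rt),(top,Rt)]
for w,r in seq:
    q,e=ik(w,r,q);print(w.round(3),q.round(2),round(e,4))
print(rel(p,R,w1,Rdown),rel(w1,Rdown,up,Rt))
E
```

```text
spout [0.74012374 0.30981732 0.15      ] [0.72849003 0.30211472 0.15      ] fbase [0.8204042  0.29019974 0.1       ]
[0.52 0.16 0.45] [ 0.11 -0.09  1.6   0.    1.64  0.32] 0.0
[0.626 0.063 0.338] [ 0.28  0.38  1.58 -1.2   1.76  0.46] 0.0
[0.626 0.063 0.138] [ 0.28  0.62  1.65 -1.16  1.65  0.75] 0.0
[ 0.62  -0.052  0.107] [ 0.11  0.59  1.77 -1.27  1.5   0.79] 0.0
[ 0.62  -0.052  0.147] [ 0.11  0.52  1.77 -1.27  1.52  0.73] 0.0
[ 0.547 -0.037  0.147] [ 0.15  0.4   1.94 -1.24  1.53  0.79] 0.0
[ 0.547 -0.037  0.207] [ 0.15  0.3   1.94 -1.24  1.56  0.69] 0.0
([0.394, -0.063, -0.029], [0.003, 0.0, 0.0]) ([-0.097, 0.165, 0.149], [-0.095, -1.247, -0.123])
```

Call:
arm_command(steps=[{"translation":[0.394,-0.063,-0.029],"twist":[0,0,0],"fingers":0.25},{"translation":[0.394,-0.063,-0.029],"twist":[0,0,0],"fingers":0.25},{"translation":[0.394,-0.063,-0.029],"twist":[0,0,0],"fingers":0.25},{"translation":[0.394,-0.063,-0.029],"twist":[0,0,0],"fingers":0.25},{"translation":[0.394,-0.063,-0.029],"twist":[0,0,0],"fingers":0.25}])

```text
time: 10.52
eef_pos: [0.5198, 0.1624, 0.4482]
tcp_rot: [0.775, 0.632, 0.001, 0.001]
contact_force: [0.3, -0.7, -0.2]
opening: 0.625
finger_force: 0.0
```

```bash
sed -i 's/np.radians(-93)/np.radians(-87)/' h.py; python3 - <<'E'
from h import *
p,R,s=now();print(p,s['qpos'].round(2),s['opening'])
up=b0+zt*(.019-.10)+[0,0,.23];print(up,ik(up,Rt,s['qpos']),rel(p,R,up,Rt))
E
```

```text
[0.51984724 0.16244148 0.44822563] [ 0.12 -0.09  1.59  0.    1.63  0.32] 0.6254557513133291
[0.61690524 0.04413277 0.36296434] (array([ 0.262213  ,  0.27242039,  1.66245141, -1.25038624,  1.66681094,
        0.40732983]), np.float64(6.309283431741282e-13)) ([-0.129, 0.158, 0.114], [-0.157, -1.244, -0.209])
```

Call:
arm_command(steps=[{"translation":[0,0,0],"twist":[-0.08,-0.625,-0.105],"fingers":0.25},{"translation":[0,0,0],"twist":[-0.08,-0.625,-0.105],"fingers":0.25},{"translation":[0,0,0],"twist":[-0.08,-0.625,-0.105],"fingers":0.25},{"translation":[0,0,0],"twist":[-0.08,-0.625,-0.105],"fingers":0.25}])

```text
time: 11.02
eef_pos: [0.5201, 0.1613, 0.447]
tcp_rot: [0.697, 0.639, -0.224, 0.236]
contact_force: [-0.3, -0.5, 0.6]
opening: 0.625
finger_force: 0.0
```

```bash
python3 - <<'E'
from h import *
p,R,s=now();print(p,s['qpos'].round(2),s['opening'])
up=b0+zt*(.019-.10)+[0,0,.23];print(rel(p,R,up,Rt))
E
```

```text
[0.52011465 0.16126993 0.44700036] [ 0.38  0.07  1.53 -0.62  1.78  0.41] 0.6247173039054904
([-0.043, 0.135, 0.183], [-0.078, -0.615, -0.103])
```

Call:
arm_command(steps=[{"translation":[-0.043,0.135,0.183],"twist":[-0.078,-0.615,-0.103],"fingers":0.25},{"translation":[-0.043,0.135,0.183],"twist":[-0.078,-0.615,-0.103],"fingers":0.25},{"translation":[-0.043,0.135,0.183],"twist":[-0.078,-0.615,-0.103],"fingers":0.25},{"translation":[-0.043,0.135,0.183],"twist":[-0.078,-0.615,-0.103],"fingers":0.25},{"translation":[-0.043,0.135,0.183],"twist":[-0.078,-0.615,-0.103],"fingers":0.25}])

```text
time: 11.65
eef_pos: [0.6165, 0.0429, 0.3599]
tcp_rot: [0.547, 0.576, -0.42, 0.439]
contact_force: [0.3, 0.1, 0.5]
opening: 0.625
finger_force: 0.0
```

```bash
python3 - <<'E'
from h import *
p,R,s=now();print(p,s['qpos'].round(2),s['opening'])
print(fk(s['qpos'])[0]-p)
pre=b0+zt*(.019-.10)+[0,0,.03];print(pre,rel(p,R,pre,Rt))
E
```

```text
[0.61646343 0.04294178 0.35990061] [ 0.29  0.32  1.64 -1.23  1.68  0.44] 0.6245360451541478
[ 0.00560524  0.01958074 -0.01637561]
[0.61690524 0.04413277 0.16296434] ([0.254, 0.002, 0.067], [-0.003, -0.003, 0.003])
```

Call:
arm_command(steps=[{"translation":[0.08,0,0.021],"twist":[0,0,0],"fingers":0.25},{"translation":[0.16,0.001,0.042],"twist":[0,0,0],"fingers":0.25},{"translation":[0.22,0.002,0.058],"twist":[-0.003,-0.003,0.003],"fingers":0.25},{"translation":[0.254,0.002,0.067],"twist":[-0.003,-0.003,0.003],"fingers":0.25},{"translation":[0.254,0.002,0.067],"twist":[-0.003,-0.003,0.003],"fingers":0.25}])

```text
time: 12.28
eef_pos: [0.618, 0.0446, 0.1646]
tcp_rot: [0.547, 0.575, -0.418, 0.442]
contact_force: [0.2, 0.1, 0.9]
opening: 0.623
finger_force: 0.0
```

```bash
python3 - <<'E'
from h import *
from plant import *
p,R,s=now();print(p,s['qpos'].round(2),s['contact_force'])
w=read_camera("wrist");T=w["T_tool_cam"];im=w["pixels"][...,::-1].copy()
def pj(X):
    x=R.inv().apply(np.array(X)-p);x=np.linalg.inv(T)@np.r_[x,1];u=w["K"]@x[:3];return u[:2]/u[2]
for dz in(.025,.099,.135,.147):
    for dx in(-.013,.013):
        c=np.round(pj([b0[0]+dx,b0[1],dz])).astype(int);print(dz,dx,c);cv2.circle(im,tuple(map(int,c)),2,(0,255,0),-1)
cv2.imwrite("pics/w1.png",im)
print([(np.round(d["point"]),round(d["conf"],2)) for d in recognise(w,"bottle")])
sc=read_camera("scene")["pixels"][90:270,250:450,::-1];cv2.imwrite("pics/d.png",cv2.resize(sc,None,fx=3.3,fy=3.3))
E
```

```text
[0.61795885 0.04464853 0.1645571 ] [ 0.29  0.57  1.71 -1.22  1.58  0.74] [0.16349551 0.11159988 0.92591511]
0.025 -0.013 [309  66]
0.025 0.013 [340  67]
0.099 -0.013 [309 156]
0.099 0.013 [340 156]
0.135 -0.013 [309 199]
0.135 0.013 [340 198]
0.147 -0.013 [309 213]
0.147 0.013 [340 213]
[(array([137., 272.]), 0.93), (array([125., 173.]), 0.92), (array([112., 317.]), 0.79), (array([145., 352.]), 0.72), (array([290., 318.]), 0.68), (array([70., 19.]), 0.56)]
```

View pics/w1.png

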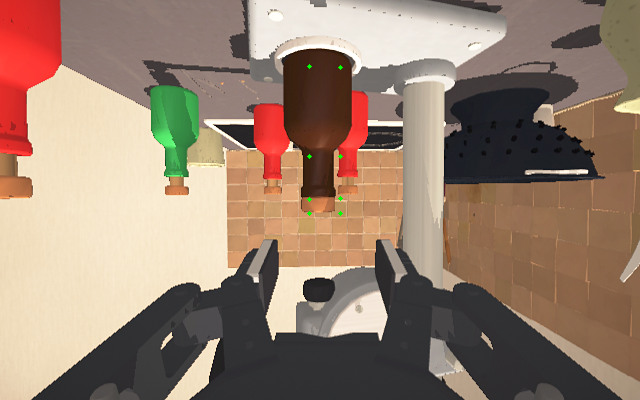

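View pics/d.png

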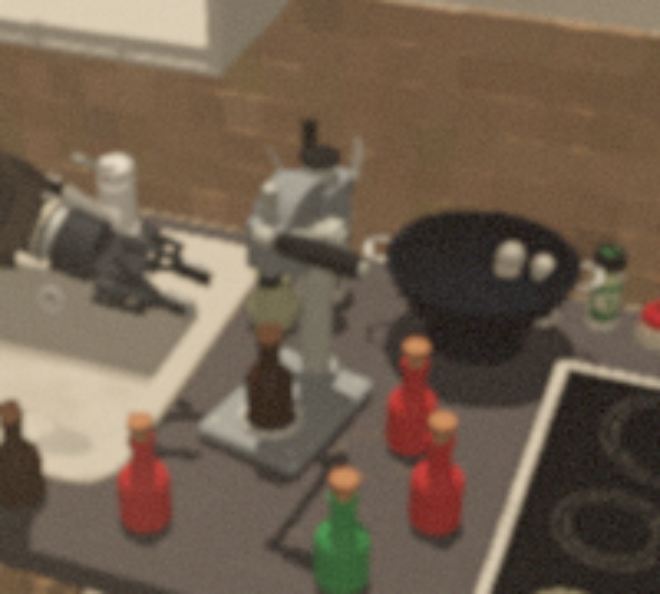

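The scene crop shows the lever back up at rest, (275,240)–(360,270). The wrist view (upside down) shows the brown bottle in the press, neck columns 302–335 (centre 318), stopper head on the lip at rows 197–212. It is the only brown one and stands in the round seat. It sits about 5 mm nearer x than expected, so I use x = 0.6155.

```bash
python3 - <<'E'
from h import *
p,R,s=now();b=np.array([.6155,-.032,.1125])
print(rel(p,R,b+zt*(.019-.08),Rt),rel(p,R,b+zt*(.019-.04),Rt),rel(p,R,b+zt*(.021),Rt))
E
```

```text
([0.045, -0.011, 0.036], [0.003, -0.001, -0.008]) ([0.045, -0.011, 0.09], [0.003, -0.001, -0.008]) ([0.045, -0.011, 0.146], [0.003, -0.001, -0.008])
```

Call:
arm_command(steps=[{"translation":[0.03,-0.008,0.015],"twist":[0,0,-0.005],"fingers":0.25},{"translation":[0.045,-0.011,0.04],"twist":[0.003,0,-0.008],"fingers":0.25},{"translation":[0.045,-0.011,0.075],"twist":[0.003,0,-0.008],"fingers":0.25},{"translation":[0.045,-0.011,0.09],"twist":[0.003,0,-0.008],"fingers":0.25},{"translation":[0.045,-0.011,0.09],"twist":[0.003,0,-0.008],"fingers":0.25}])

```text
time: 13.05
eef_pos: [0.6122, -0.0138, 0.1141]
tcp_rot: [0.545, 0.576, -0.422, 0.439]
contact_force: [0.4, 0.7, -1.1]
opening: 0.629
finger_force: 0.0
```

```bash
python3 - <<'E'
from h import *
from plant import *
p,R,s=now();b=np.array([.6155,-.032,.1125]);print(p,s['contact_force'])
print(rel(p,R,b+zt*(.021),Rt))
w=read_camera("wrist");cv2.imwrite("pics/w2.png",w["pixels"][...,::-1])
E
```

```text
[ 0.61221565 -0.01376298  0.11406079] [ 0.36657654  0.72940127 -1.06037116]
([-0.004, 0.003, 0.052], [-0.004, 0.0, 0.006])
```

View pics/w2.png

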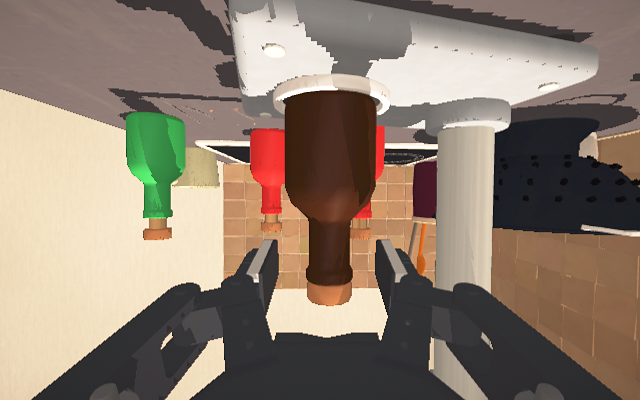

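Neck (col 329) is centred between the fingers (277 and 377). Closing in.

Call:
arm_command(steps=[{"translation":[-0.002,0.001,0.02],"twist":[0,0,0.003],"fingers":0.25},{"translation":[-0.004,0.002,0.04],"twist":[-0.002,0,0.004],"fingers":0.25},{"translation":[-0.004,0.003,0.052],"twist":[-0.003,0,0.005],"fingers":0.25},{"translation":[-0.004,0.003,0.052],"twist":[-0.003,0,0.005],"fingers":0.25}])

```text
time: 13.6
eef_pos: [0.6166, -0.0518, 0.1073]
tcp_rot: [0.546, 0.575, -0.419, 0.441]
contact_force: [-1.5, -0.0, -0.8]
opening: 0.626
finger_force: 0.0
```

```bash
python3 - <<'E'
from h import *
from plant import *
p,R,s=now();b=np.array([.6155,-.032,.1125]);print(p,s['contact_force'])
print(rel(p,R,b+zt*(.021),Rt),p-R.apply([0,0,.019]))
w=read_camera("wrist");cv2.imwrite("pics/w3.png",w["pixels"][150:380,200:450,::-1])
E
```

```text
[ 0.61663875 -0.05178715  0.10725879] [-1.47596618e+00 -1.29924362e-04 -7.70788525e-01]
([0.0, -0.0, 0.001], [-0.0, 0.0, 0.0]) [ 0.61568422 -0.03345894  0.11217461]
```

View pics/w3.png

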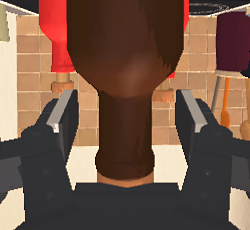

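The neck (crop cols 98–152) is centred between the pads (72 and 178), level with the tips. Grip.

Call:
arm_command(steps=[{"translation":[0,0,0],"twist":[0,0,0],"fingers":-1},{"translation":[0,0,0],"twist":[0,0,0],"fingers":-1},{"translation":[0,0,0],"twist":[0,0,0],"fingers":-1},{"translation":[0,0,0],"twist":[0,0,0],"fingers":-1},{"translation":[0,0,0],"twist":[0,0,0],"fingers":-1}], grip_force=45)

```text
time: 14.28
eef_pos: [0.6169, -0.0507, 0.1076]
tcp_rot: [0.546, 0.576, -0.419, 0.442]
contact_force: [-0.6, 0.6, 0.9]
opening: 0.29
finger_force: 43.9
```

```bash
python3 - <<'E'
from h import *
p,R,s=now();print(p,s['contact_force'],s['opening']*85,s['finger_force'])
u=R.inv().apply([0,0,1])/.75;print("up 30/38mm",u*.03,u*.038,"out 85",R.inv().apply(-px*.085)/.75)
print("final up .1",u*.1)
E
```

```text
[ 0.61692372 -0.05069444  0.10763683] [-0.60870454  0.55688006  0.93056017] 24.682641809568086 43.911438625104935
up 30/38mm [-3.86393948e-02  9.19131187e-06 -1.03439396e-02] [-4.89432334e-02  1.16423284e-05 -1.31023235e-02] out 85 [ 0.00743858 -0.10959744 -0.02788392]
final up .1 [-1.28797983e-01  3.06377062e-05 -3.44797988e-02]
```

Call:
arm_command(steps=[{"translation":[-0.008,0,-0.002],"twist":[0,0,0],"fingers":-1},{"translation":[-0.018,0,-0.005],"twist":[0,0,0],"fingers":-1},{"translation":[-0.03,0,-0.008],"twist":[0,0,0],"fingers":-1},{"translation":[-0.042,0,-0.011],"twist":[0,0,0],"fingers":-1},{"translation":[-0.042,0,-0.011],"twist":[0,0,0],"fingers":-1}])

```text
time: 14.9
eef_pos: [0.6175, -0.051, 0.1415]
tcp_rot: [0.546, 0.575, -0.418, 0.443]
contact_force: [-0.4, -0.6, -2.1]
opening: 0.286
finger_force: 44.1
```

Call:
arm_command(steps=[{"translation":[0.001,-0.018,-0.005],"twist":[0,0,0],"fingers":-1},{"translation":[0.003,-0.044,-0.011],"twist":[0,0,0],"fingers":-1},{"translation":[0.005,-0.075,-0.019],"twist":[0,0,0],"fingers":-1},{"translation":[0.007,-0.1,-0.026],"twist":[0,0,0],"fingers":-1},{"translation":[0.007,-0.11,-0.028],"twist":[0,0,0],"fingers":-1}])

```text
time: 15.52
eef_pos: [0.5315, -0.0336, 0.1397]
tcp_rot: [0.545, 0.576, -0.419, 0.441]
contact_force: [0.3, -0.7, -3.5]
opening: 0.291
finger_force: 44.3
```

Call:
arm_command(steps=[{"translation":[0,0,0],"twist":[0,0,0],"fingers":-1},{"translation":[-0.02,0,-0.005],"twist":[0,0,0],"fingers":-1},{"translation":[-0.055,0,-0.015],"twist":[0,0,0],"fingers":-1},{"translation":[-0.09,0,-0.024],"twist":[0,0,0],"fingers":-1},{"translation":[-0.11,0,-0.03],"twist":[0,0,0],"fingers":-1}])

```text
time: 16.15
eef_pos: [0.5344, -0.0335, 0.2288]
tcp_rot: [0.547, 0.575, -0.418, 0.443]
contact_force: [-0.9, -0.6, -3.8]
opening: 0.29
finger_force: 44.3
```

Call:
arm_command(steps=[{"translation":[0,0,0],"twist":[0,0,0],"fingers":-1},{"translation":[0,0,0],"twist":[0,0,0],"fingers":-1},{"translation":[0,0,0],"twist":[0,0,0],"fingers":-1},{"translation":[0,0,0],"twist":[0,0,0],"fingers":-1},{"translation":[0,0,0],"twist":[0,0,0],"fingers":-1}])

```text
time: 16.77
eef_pos: [0.5332, -0.0335, 0.2255]
tcp_rot: [0.546, 0.576, -0.419, 0.442]
contact_force: [-0.3, 0.5, -3.1]
opening: 0.291
finger_force: 44.3
```

```bash
python3 - <<'E'
from h import *
from plant import *
p,R,s=now();print(p,s['contact_force'],s['opening']*85,s['finger_force'],s['time'])
w=read_camera("wrist")["pixels"][:,160:500,::-1];sc=read_camera("scene")["pixels"][100:300,230:430,::-1]
cv2.imwrite("pics/e.png",np.hstack([w,cv2.resize(sc,(400,400))]))
E
```

```text
[ 0.5332366  -0.03347093  0.22545286] [-0.30936715  0.54045815 -3.07188871] 24.73170801923754 44.282343760264666 16.775
```

View pics/e.png

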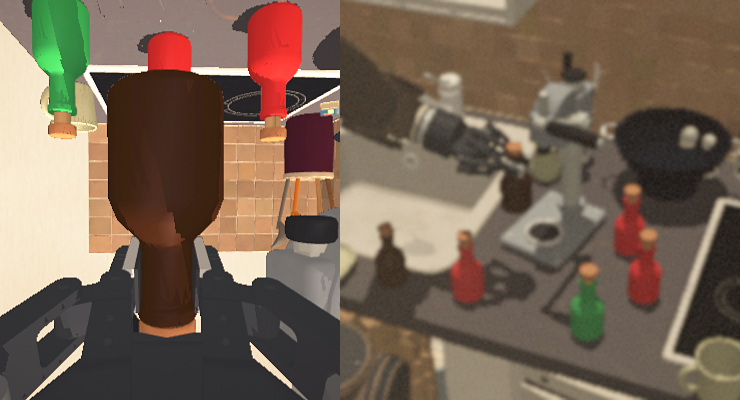

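The bottle (left image, centre (165,200)) hangs upright by its neck. Its seat is empty, the lever is up, and the foot is about 14 cm above the worktop.

```bash
python3 -c "
from plant import *
print(sign_off())"
```

```text
the job is handed in; nothing more can be done
None
```

The job is handed in: the lever was pulled until it stopped with the stopper home and eased back to rest, and the bottle is held upright and still, its foot about 14 cm above the worktop; the sign-off returned no verdict.

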